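# Clear the soap case off the cleaner bottle and open its safety cap

## Robot

A 7-joint arm with a two-finger parallel gripper is mounted at the origin on the work surface. World frame = base frame: x ahead of the robot, y to its left, z up, the work surface at z = 0. Lengths are in m, angles in rad, forces in N, time in s.
With the tool pointing down it reaches from about 0.4 to 0.875 m from the base axis. Payload 19.3 kg.
Tool frame: the origin (TCP) lies where the fingers leave the gripper's body, on its centre line; the fingertips stand bot.tip_reach ahead of it and the grasp point (between the pads) lies 54 mm ahead of it (bot.tip_reach is the distance from the TCP to the fingertips, in m); z points along the fingers, y is the line along which they close (so a half turn about z gives the same grasp; the last joint's range is limited). The gripper opens to 85 mm and grips with 20 to 120 N. Pads are 22 mm wide; open, the fingers measure 114 mm over their backs; the gripper's body (76 mm by 85 mm) begins 54 mm behind the grasp point. The pads swing forward as they close: fully open they stand 13 mm farther back than shut.
Start: joints at [1.159, 0.521, -0.036, 1.599, 0.021, 1.021, -0.113], TCP at [0.209, -0.589, 0.304] pointing down, gripper open.
Joint ranges: [-2.91, 2.91], [-0.3, 2.13], [-1.5, 1.42], [0.17, 2.43], [-1.26, 4.41], [0.16, 1.93], [-2.52, 2.52]. Speed limits (rad/s): [1.89, 1.89, 2.39, 2.39, 3.01, 3.01, 3.01].

## Interface

Orientations are given as [roll, pitch, yaw] about the fixed x, y, z axes, in that order (R = Rz(yaw) Ry(pitch) Rx(roll)).
In Python, from workcell import bot gives the robot as it stands. The module is installed in compiled form; this text tells all that it offers.
- The arm moves only by the shell command python3 -m jog 'ROWS' [FORCE]. ROWS is JSON, a list that holds one entry, the list of rows, each a list of 7 numbers: the shift along the tool's x, y, z in mm, then the turn, a rotation vector about the tool's x, y, z in rad, then the opening, from 0 (shut) to 1 (fully open). In form: [[[tx, ty, tz, wx, wy, wz, fingers], ...]]. A call has 1 to 5 rows; each row shifts and turns the commanded pose from where the row before left it, along the tool's axes as they then stand; what a row does not reach is not made up. A row lasts 1/10 s, in which the tool goes at most 50 mm and 8.59 degrees, less where a joint would pass 70% of its speed; a pose out of reach is approached as far as the arm can. A call is refused whole if a number of a shift passes 50 or a number of a turn 0.15, either way. A call with a gripper value outside its range is refused whole. The fingers move at their own pace and stop on an object; FORCE is the grip in N (left out, the last holds). Time passes only in rows, so rows that do not move let the fingers close. It gives the time, the measured TCP pose, the force, the opening and the grip force at its end, in the units of the state.
- bot.observe(): the state, without advancing time (a new reading comes with each control period).
- bot.grab_frame(name): name is "side" or "top"; returns a dict with "img" (400x640x3 uint8, red, green, blue), "intrinsics" (3x3 intrinsics, pixels), "R" (3x3) and "t" (3): a world point X has camera coordinates R X + t. Camera axes: x right, y down, z forward; pixel columns grow to the right and rows downward; lengths in m; the calibration is good to about 2 mm. A picture is of the moment at which its call begins. There is no depth.
- bot.job_done(): hands the job in; it is judged then, once.
Trained networks look in a picture, given as the dict that the camera call returned (one of the last four; its "shot" number tells which), for a name from the list of things; names that differ only in an ending like _2 or _b are one class to them, and where a whole thing is asked for, a point or a joint stands for the part that bears it (a point fixed in the world has none). Each returns a list of dicts, best first, with "conf" (0 to 1); they miss things now and then, are a little off and sometimes report something else, mostly with a low value. They report only what shows in the picture. A call takes as long as a camera call. They do not tell look-alikes from the thing itself.
- bot.trace(query, picture): "region" (400x640 bool, what is visible of it).
- bot.spot_point(query, picture): "xyz" ([x, y, z] in m, in world coordinates, good to about 4 mm: a listed point, or the origin of a listed thing).
The state is a dict: "clock": time; "qpos": joint angles; "qd": joint speeds; "joint_efforts": joint torques, N m; "position": TCP position; "tool_rot": TCP orientation; "force": force on the tool from outside, world axes, zero at the start; "moment": the same for the moment, N m; "grip_width": finger opening in m; "finger_force": force on a finger pad.
Only numpy, scipy, OpenCV 4.12 (cv2) and the standard library are available. Lean on these libraries where they do the work, as an engineer would, in place of code of your own. Each camera call takes 0.05 s, during which the arm holds its last target. There are 200 camera calls.

## Task

Someone left an aluminium soap case lying on the cap of the blue cleaner bottle: set it down squarely (not dropped) on top of the column of two matching cases. Then open the bottle's push-and-turn safety cap: press the cap fully down, keep it pressed while turning it about a quarter turn counter-clockwise (seen from above), and lift it off. Finish while still holding the cap upright in the gripper, straight above the bottle and a few centimetres clear of its mouth; leave the cap in the gripper, and leave the column, tumbler, mirror stand and green brush standing where they are.

Things in the scene. Friction and masses are not known exactly. Their poses are not given: they have to be found in the camera images.
- bottle: Blue round cleaner bottle, 72 mm in diameter, with a paper label, screwed to the plank by its 88 x 88 x 4 mm steel foot plate: it cannot move or turn. Origin: centre of the foot's underside, z up. Body full width up to 68 mm, sloping shoulder to 86 mm, then a neck 29 mm in diameter up to the mouth at 120 mm. x is the direction of the locked cap's red line.
- bottle_mouth (a point): Centre of the neck's upper edge, 120 mm above the bottle's origin; axes as the bottle's.
- plunger (a joint): Spring-loaded grey liner in the bottle's mouth that pushes the cap up; metres. 0 = cap locked and not pressed; grows as the cap is pressed down, about 0.009 at the hard stop where the cap meets the neck; about -0.0036 when the cap is off. About 3.6 N at 0, plus 1 N per mm.
- cap: White ribbed push-and-turn safety cap, 50 mm in diameter, 32 mm high, about 35 g, with a red line across its top along its x axis. Origin: centre of its lower rim, z up. Locked at the start with its lower rim 100 mm and its top 132 mm above the bottle's foot, free room all round and under it. About 1 mm of sideways play.
- cap_top (a point): Centre of the cap's flat top, 32 mm above the cap's origin. How it opens: push down 6 to 8 mm against the spring, and turn counter-clockwise from above while pressed; past 50 degrees it is clear of the catch, and turned 55 to 115 degrees (best 85) it lifts straight off. Clockwise it is blocked at once, counter-clockwise at about 125.
- case_loose: Closed aluminium soap case 90 (x) x 56 (y) x 30 (z) mm with rounded edges, about 120 g, lying flat on the bottle's cap at the start. Origin: centre of its underside, z up, x along its length.
- case_mid: Same kind of case, the upper one of the column of two at the start, its underside 30 mm and its top 60 mm above the plank. Origin: centre of its underside, x along its length.
- case_low: Same kind of case, the lowest of the column, lying on the plank. Origin: centre of its underside, x along its length.
- tumbler: White ceramic tumbler 74 mm in diameter and 95 mm high with four brushes that stand up to 185 mm. Bystander. Origin: centre of its underside.
- mirror_stand: Round steel mirror, 124 mm across, upright on a round 100 mm foot, 170 mm high in all. Bystander. Origin: centre of its underside; the mirror looks along x.
- green_brush: Green bristle brush lying bristles down, 120 x 38 x 29 mm. Bystander. Origin: centre of its underside, x along its length.
Not all that is in view belongs to the job. Leave any purple or yellow look-alike of the case_mid alone.

How it is judged:
On the way, in this order (a step that is already met when the one before it is completed fails the run):
1. the loose case lies squarely on the column, let go (horizontal distance between case_loose and case_mid below 0.012 m and angle between the x axis of case_loose and the x axis of case_mid, either way round below 0.17 rad and z of case_loose in the frame of case_mid between 0.027 and 0.033 m and contact force between case_loose and the fingers below 0.1 N), for 0.2 s.
2. the cap is pressed well down against its spring while still locked (value of joint plunger above 0.0025 m and angle between the x axis of cap and the x axis of bottle, either way round below 0.5 rad), for 0.05 s.
3. the cap is turned past its catches while on the neck (angle between the x axis of cap and the x axis of bottle, either way round above 0.7 rad and z of cap in the frame of bottle_mouth below -0.012 m).
At the end, for the whole second after the job is handed in: The cap is held in the fingers, still, upright within 0.25 rad, its lower rim 10 to 120 mm above the bottle's mouth and within 30 mm of its axis, not touching the bottle; the loose case lies at rest on the column, within 12 mm and 0.17 rad of the case below, untouched (all of step 1 and z of cap in the frame of bottle_mouth between 0.01 and 0.12 m and horizontal distance between cap and bottle_mouth below 0.03 m and angle between cap's own z axis and vertical below 0.25 rad and linear speed of cap below 0.03 m/s and contact force between cap and the fingers above 1 N and contact force between cap and bottle below 0.05 N and horizontal distance between case_mid and case_low below 0.012 m and height (world z) of case_mid above 0.027 m and angle between case_loose's own z axis and vertical below 0.08 rad and linear speed of case_loose below 0.02 m/s and contact force between case_loose and the arm below 0.1 N); the arm keeps its last pose, push and grip.
It fails at once if the case is let go more than about 15 mm above the column (horizontal distance between case_loose and case_mid below 0.05 m and z of case_loose in the frame of case_mid above 0.045 m and contact force between case_loose and the fingers below 0.05 N).
It fails at once if the column is pushed away (distance of any of case_low, case_mid from where it was at the start of the episode above 0.025 m).
It fails at once if the tumbler is moved or tipped (distance of tumbler from where it was at the start of the episode above 0.03 m or angle between tumbler's own z axis and vertical above 0.4 rad).
It fails at once if the mirror stand is moved or tipped (distance of mirror_stand from where it was at the start of the episode above 0.03 m or angle between mirror_stand's own z axis and vertical above 0.4 rad).
It fails at once if the green brush is moved (distance of green_brush from where it was at the start of the episode above 0.03 m).
It also fails if it takes over 53 s, if anything falls off the work surface, if the arm or the gripper's body presses on something with over 40 N, if the wrist force passes 120 N, or if a joint passes its speed limit or range.

## Working session

There is one attempt and no reset: what is moved stays moved. The work goes in short steps, Python scripts to look and compute and a shell command to move; the robot and the scene stay as the last step left them, time stands still between calls to the robot, and variables do not carry over. Pictures are saved under pics/ and viewed, at most 11 in all, crops included, and the job is handed in when it is done.

```bash
mkdir -p pics; cat > h.py <<'E'
import numpy as np,cv2
from workcell import bot
def save(f,n): cv2.imwrite('pics/'+n+'.png',f['img'][:,:,::-1])
def proj(f,X):
    c=f['R']@np.array(X)+f['t']; p=f['intrinsics']@c; return p[:2]/p[2]
def ray(f,u,v,z):
    d=f['R'].T@np.linalg.inv(f['intrinsics'])@np.array([u,v,1.]); o=-f['R'].T@f['t']
    return o+d*(z-o[2])/d[2]
E
python3 - <<'E'
from h import *
np.set_printoptions(precision=4,suppress=True)
s=bot.observe(); print(s['clock'],s['position'],s['tool_rot'],bot.tip_reach,s['grip_width'])
F={n:bot.grab_frame(n) for n in('side','top')}
for n in F: save(F[n],n+'0'); f=F[n]; print(n,-f['R'].T@f['t'])
for n in F:
  for q in ['bottle','bottle_mouth','cap','cap_top','case_loose','case_mid','case_low','tumbler','mirror_stand','green_brush']:
    for d in bot.spot_point(q,F[n])[:4]: print(n,q,np.array(d['xyz']),round(d['conf'],2),proj(F[n],d['xyz']).round())
cv2.imwrite('pics/both0.png',np.vstack([F['side']['img'],F['top']['img']])[:,:,::-1][:, :])
E
```

```text
0.0 [ 0.2094 -0.5886  0.3033] [-3.1405  0.      0.3419] 0.0726 0.08552023759093487
side [0.3757 0.959  0.7919]
top [0.3702 0.0091 1.327 ]
side bottle [0.5264 0.1556 0.0038] 0.62 [338. 280.]
side bottle_mouth [0.5303 0.1568 0.1226] 0.97 [337. 245.]
side cap [0.5323 0.158  0.0976] 0.49 [336. 253.]
side cap_top [0.5297 0.1551 0.1344] 0.46 [337. 241.]
side case_loose [0.5339 0.1597 0.1319] 0.98 [335. 242.]
side case_mid [ 0.5147 -0.1873  0.0289] 0.9 [363. 202.]
side case_mid [ 0.5151 -0.0631  0.0031] 0.68 [356. 231.]
side case_mid [ 0.5988 -0.4449  0.0032] 0.57 [350. 168.]
side case_mid [ 0.6519 -0.134   0.0007] 0.56 [318. 213.]
side case_low [ 0.5184 -0.1791 -0.0018] 0.72 [361. 211.]
side tumbler [ 0.5618  0.4546 -0.0012] 0.57 [293. 378.]
side mirror_stand [ 0.602  -0.4416  0.0013] 0.77 [349. 169.]
side green_brush [0.7057 0.0113 0.0017] 0.72 [288. 238.]
top bottle [0.5332 0.1567 0.0001] 0.68 [272. 224.]
top bottle [ 0.7032  0.0125 -0.0001] 0.49 [312. 178.]
top bottle_mouth [0.5323 0.1588 0.1188] 0.49 [267. 220.]
top cap [ 0.5145 -0.1813  0.0046] 0.57 [367. 229.]
top case_loose [0.5331 0.1589 0.1317] 0.8 [267. 219.]
top case_mid [ 0.6524 -0.1362  0.0001] 0.89 [353. 191.]
top case_mid [ 0.5143 -0.0666 -0.0009] 0.85 [335. 229.]
top case_mid [ 0.5151 -0.1849  0.0314] 0.62 [369. 228.]
top case_low [ 0.5122 -0.1833  0.0044] 0.37 [368. 230.]
top tumbler [0.5601 0.4566 0.0012] 0.93 [188. 217.]
top mirror_stand [ 0.6039 -0.4374 -0.0009] 0.84 [437. 204.]
top green_brush [0.7037 0.013  0.001 ] 0.62 [312. 177.]
```

```bash
python3 - <<'E'
import cv2,numpy as np
a=cv2.imread('pics/side0.png')[150:300,240:440];b=cv2.imread('pics/top0.png')[140:290,230:430]
cv2.imwrite('pics/c0.png',np.vstack([cv2.resize(a,(800,300*2))[:, :],])) 
cv2.imwrite('pics/c0.png',np.hstack([cv2.resize(a,(400,300)),cv2.resize(b,(400,300))]))
E
```

```text
(no output)
```

View pics/c0.png

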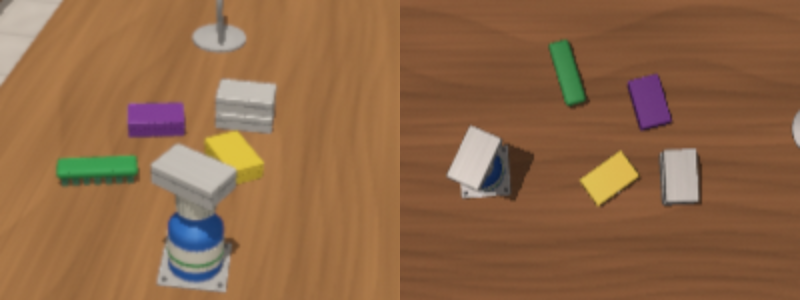

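View pics/top0.png

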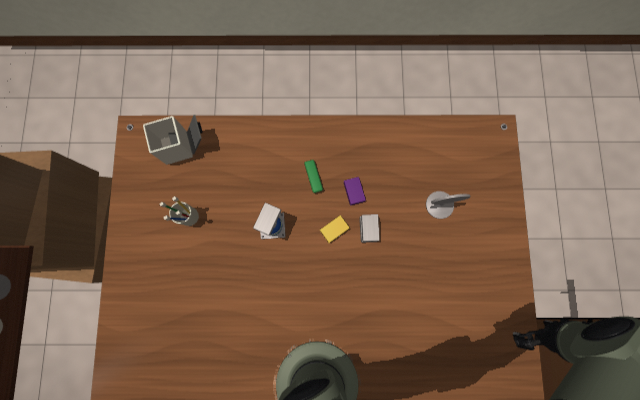

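The side view shows the loose case on the blue bottle. The grey column is at about (369,228) in the top view, with yellow and purple look-alikes beside it and the brush above.

```bash
cat >> h.py <<'E'
def rect(f,m,z):
    v,u=np.nonzero(m); P=np.array([ray(f,a,b,z)[:2] for a,b in zip(u,v)],np.float32)
    (c,(w,h),a)=cv2.minAreaRect(P*1000)
    if w<h: a+=90;w,h=h,w
    return np.round(c,1),round(w),round(h),round((a+90)%180-90,1)
E
python3 - <<'E'
from h import *
f=bot.grab_frame('top'); g=bot.grab_frame('side')
for q,z in [('case_loose',.162),('case_mid',.06),('bottle',.002)]:
  for n,F in(('top',f),('side',g)):
   for d in bot.trace(q,F)[:4]:
    print(n,q,round(d['conf'],2),d['region'].sum(),*rect(F,d['region'],z))
E
```

```text
top case_loose 0.78 576 [528.7 155.5] 94 63 -22.3
side case_loose 0.57 808 [528.2 177.8] 108 76 -27.9
top case_mid 0.97 420 [ 639.8 -131.6] 90 58 14.3
top case_mid 0.95 431 [508.  -62.6] 90 58 -55.0
top case_mid 0.93 462 [ 510.3 -183. ] 93 59 2.0
side case_mid 0.84 451 [505.2  -2.6] 115 63 -50.0
side case_mid 0.8 492 [ 513.1 -160.8] 101 92 -87.0
side case_mid 0.67 443 [634.9 -68.5] 85 81 -77.7
top bottle 0.78 315 [509.1 140.8] 113 66 -44.3
side bottle 0.58 1078 [531.6 132.2] 146 86 -85.1
side bottle 0.58 562 [711.5  -2. ] 127 68 12.6
```

```bash
R='x'; python3 -m jog '[[[32,-35,0,0,0,0,1],[32,-35,0,0,0,0,1],[32,-35,0,0,0,0,1],[32,-35,0,0,0,0,1],[32,-35,0,0,0,0,1]]]' | tail -c 400
python3 -m jog '[[[32,-35,0,0,0,0,1],[32,-35,0,0,0,0,1],[32,-35,0,0,0,0,1],[32,-35,0,0,0,0,1],[32,-35,0,0,0,0,1]]]' | tail -c 400
python3 -m jog '[[[32,-35,0,0,0,0,1],[32,-35,0,0,0,0,1],[32,-35,0,0,0,0,1],[32,-35,0,0,0,0,1],[32,-35,0,0,0,0,1]]]' | tail -c 400; python3 -c "
from h import *;print(bot.observe()['qpos'])"
```

```text
clock: 2.0
position: [0.302, -0.3686, 0.3041]
tool_rot: [3.141, -0.0, 0.342]
force: [1.8, -0.2, 0.5]
grip_width: 0.0854
finger_force: 0.0
clock: 2.5
position: [0.3941, -0.1501, 0.3043]
tool_rot: [3.141, -0.001, 0.342]
force: [2.3, -0.6, -0.2]
grip_width: 0.0854
finger_force: 0.0
clock: 3.0
position: [0.4862, 0.0685, 0.3041]
tool_rot: [3.141, -0.001, 0.342]
force: [1.3, -1.5, 1.2]
grip_width: 0.0854
finger_force: 0.0
[ 0.03950556  0.32761709 -0.37484691  1.93020012  0.15007821  0.90999783
 -1.63885439]
```

```bash
python3 -m jog '[[[0,0,0,0,0,-0.14,1],[0,0,0,0,0,-0.14,1],[0,0,0,0,0,-0.14,1],[0,0,0,0,0,-0.14,1],[0,0,0,0,0,-0.14,1]]]'
python3 -m jog '[[[0,0,0,0,0,-0.14,1],[0,0,0,0,0,-0.14,1],[0,0,0,0,0,-0.14,1],[0,0,0,0,0,-0.14,1],[0,0,0,0,0,-0.14,1]]]'
python3 -m jog '[[[0,0,0,0,0,-0.14,1],[0,0,0,0,0,-0.14,1],[0,0,0,0,0,-0.14,1],[0,0,0,0,0,-0.14,1],[0,0,0,0,0,-0.14,1]]]'; python3 -c "
from h import *;print(bot.observe()['qpos'])"
```

```text
clock: 3.5
position: [0.4858, 0.0667, 0.304]
tool_rot: [3.141, -0.0, 1.047]
force: [0.4, -0.4, -0.8]
grip_width: 0.0854
finger_force: 0.0
clock: 4.0
position: [0.4858, 0.0666, 0.304]
tool_rot: [3.141, 0.0, 1.747]
force: [0.0, 0.2, -0.2]
grip_width: 0.0852
finger_force: 0.0
clock: 4.5
position: [0.4858, 0.0666, 0.304]
tool_rot: [3.142, 0.0, 2.447]
force: [0.5, 0.1, -0.5]
grip_width: 0.0854
finger_force: 0.0
[ 0.387558    0.4070857  -0.82956873  1.91588678  0.36117449  0.97359385
  0.26785634]
```

```bash
python3 -m jog '[[[0,0,0,0,0,-0.14,1],[0,0,0,0,0,-0.14,1],[-2,34,0,0,0,0,1],[-2,34,0,0,0,0,1],[-2,34,0,0,0,0,1]]]' >/dev/null
python3 -m jog '[[[0,0,30,0,0,0,1],[0,0,12,0,0,0,1],[0,0,0,0,0,0,1]]]'
python3 - <<'E'
from h import *
f=bot.grab_frame('top');g=bot.grab_frame('side');s=bot.observe();print(s['position'],s['tool_rot'])
a=cv2.resize(f['img'][160:280,200:320],(400,400),interpolation=2);b=cv2.resize(g['img'][170:290,280:400],(400,400),interpolation=2)
save({'img':np.hstack([a,b])},'c1')
E
```

```text
clock: 5.3
position: [0.5321, 0.1566, 0.2605]
tool_rot: [-3.139, -0.002, 2.722]
force: [-0.2, 0.4, 0.2]
grip_width: 0.0854
finger_force: 0.0
[0.53292814 0.15680422 0.26252333] [-3.14148351e+00  1.95091534e-04  2.72095022e+00]
```

View pics/c1.png

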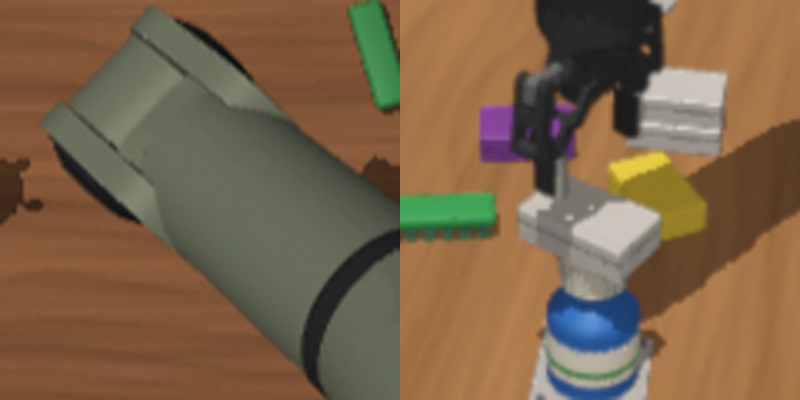

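The side view shows the fingers above the case at about (590,200) of the crop and straddling its width, so I'm descending.

```bash
python3 -m jog '[[[0,0,20,0,0,0,1],[0,0,15,0,0,0,1],[0,0,15,0,0,0,1],[0,0,14,0,0,0,1],[0,0,0,0,0,0,1]]]' 
python3 -m jog '[[[0,0,0,0,0,0,0.55],[0,0,0,0,0,0,0.5],[0,0,0,0,0,0,0.45],[0,0,0,0,0,0,0.4],[0,0,0,0,0,0,0.4]]]' 30
```

```text
clock: 5.9
position: [0.5322, 0.157, 0.1963]
tool_rot: [-3.14, -0.002, 2.722]
force: [0.6, 0.2, 1.6]
grip_width: 0.0855
finger_force: 0.0
clock: 6.4
position: [0.533, 0.1575, 0.1983]
tool_rot: [3.141, 0.001, 2.722]
force: [0.9, 0.5, 1.8]
grip_width: 0.0552
finger_force: 39.9
```

```bash
python3 -m jog '[[[0,0,-10,0,0,0,0.4],[0,0,-20,0,0,0,0.4],[0,0,-30,0,0,0,0.4],[0,0,-20,0,0,0,0.4],[0,0,-10,0,0,0,0.4]]]' 40
python3 - <<'E'
from h import *
g=bot.grab_frame('side');s=bot.observe();print(s['position'],s['tool_rot'],s['grip_width'],s['force'])
for d in bot.spot_point('case_loose',g)[:3]: print(d)
b=cv2.resize(g['img'][140:290,260:460],(800,600),interpolation=2)
save({'img':b},'c2')
E
```

```text
clock: 6.9
position: [0.533, 0.1575, 0.29]
tool_rot: [3.141, 0.002, 2.722]
force: [0.4, -0.5, -0.2]
grip_width: 0.0556
finger_force: 42.7
[0.53324586 0.15753404 0.29049067] [3.14019476e+00 2.12077481e-03 2.72148671e+00] 0.05553880624013305 [ 0.69830961 -0.0969277   0.75159348]
{'xyz': [0.5336, 0.1553, 0.2222], 'conf': 0.73}
{'xyz': [0.5182, -0.1848, 0.032], 'conf': 0.27}
```

View pics/c2.png

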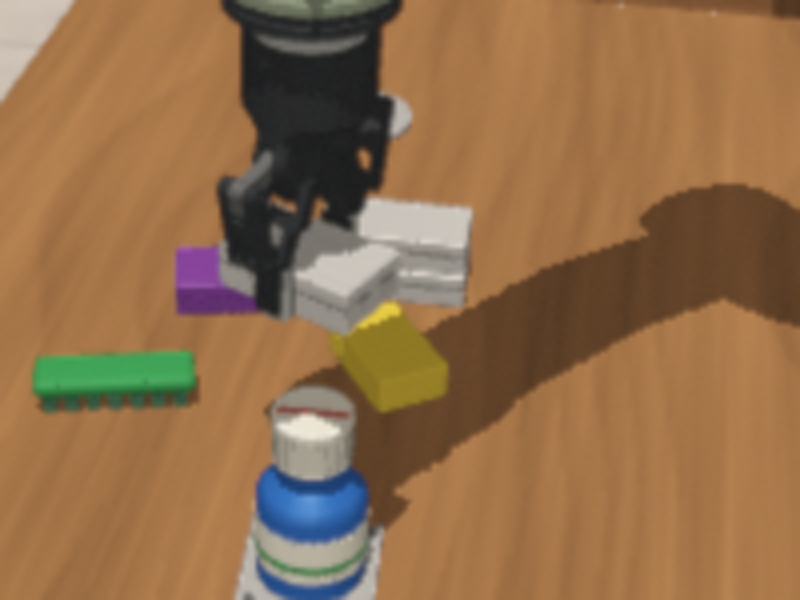

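The case is held level, with the bottle cap now in view and its red line at crop (275..350, 410), running roughly along world x. Next I move over the column.

```bash
python3 -m jog '[[[-7,-20,0,0,0,0,0.4],[-15,-40,0,0,0,0,0.4],[-15,-40,0,0,0,0,0.4],[-15,-40,0,0,0,0,0.4],[-15,-40,0,0,0,0,0.4]]]' >/dev/null
python3 -m jog '[[[-15,-40,0,0,0,0,0.4],[-15,-40,0,0,0,0,0.4],[-15,-40,0,0,0,0,0.4],[-7,-19,0,0,0,0,0.4],[0,0,0,0,0,-0.1,0.4]]]' >/dev/null
python3 -m jog '[[[0,0,20,0,0,-0.12,0.4],[0,0,40,0,0,-0.12,0.4],[0,0,40,0,0,-0.11,0.4],[0,0,20,0,0,0,0.4],[0,0,0,0,0,0,0.4]]]'
python3 - <<'E'
from h import *
g=bot.grab_frame('side');s=bot.observe();print(s['position'],s['tool_rot'],s['grip_width'],s['force'],s['qpos'])
for q in('case_loose','case_mid'):
  for d in bot.spot_point(q,g)[:3]: print(q,d)
b=cv2.resize(g['img'][140:260,280:440],(800,600),interpolation=2)
save({'img':b},'c3')
E
```

```text
clock: 8.5
position: [0.5098, -0.182, 0.1646]
tool_rot: [3.139, -0.005, -3.111]
force: [-0.6, -0.0, -0.7]
grip_width: 0.0556
finger_force: 42.8
[ 0.51073551 -0.18197752  0.16661774] [ 3.13990905e+00 -2.68127285e-03 -3.11129499e+00] 0.05549028346129644 [ 0.38526936 -0.44015877 -0.12750412] [ 0.80790149  0.71452286 -0.81798424  1.89807889  0.69356438  0.84249088
  1.22341903]
case_loose {'xyz': [0.51, -0.1809, 0.0976], 'conf': 0.73}
case_loose {'xyz': [0.6019, -0.4423, 0.0021], 'conf': 0.6}
case_loose {'xyz': [0.5244, 0.1552, 0.0042], 'conf': 0.34}
case_mid {'xyz': [0.5165, -0.185, 0.0304], 'conf': 0.86}
case_mid {'xyz': [0.7037, 0.0125, 0.0012], 'conf': 0.72}
case_mid {'xyz': [0.5125, -0.0633, 0.0016], 'conf': 0.66}
```

View pics/c3.png

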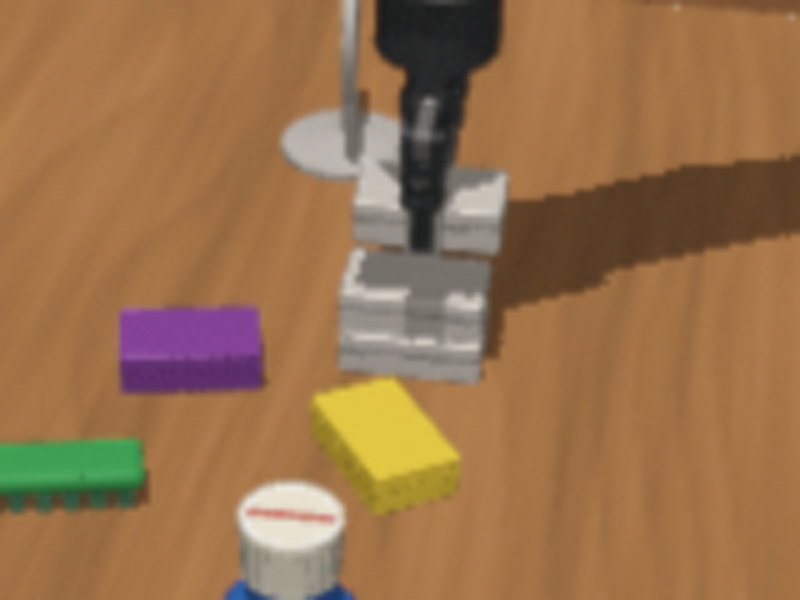

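The held case sits above the column at crop (430,210), parallel to the column at (415,310). It is about 5 mm off in x, so I correct that and lower in small steps.

```bash
python3 -m jog '[[[-4.5,-2.5,8,0,0,0,0.4],[0,0,14,0,0,0,0.4],[0,0,11,0,0,0,0.4],[0,0,3,0,0,0,0.4],[0,0,0,0,0,0,0.4]]]'
python3 -m jog '[[[0,0,2,0,0,0,0.4],[0,0,0,0,0,0,0.4]]]'
python3 -m jog '[[[0,0,1,0,0,0,0.4],[0,0,0,0,0,0,0.4]]]'
python3 -c "
from h import *;s=bot.observe();print(s['position'],s['force'])"
```

```text
clock: 9.15
position: [0.5158, -0.1846, 0.1312]
tool_rot: [3.141, -0.001, -3.111]
force: [0.2, 0.2, -1.1]
grip_width: 0.0559
finger_force: 42.8
clock: 9.35
position: [0.5161, -0.1848, 0.13]
tool_rot: [-3.142, 0.0, -3.111]
force: [-0.2, -0.2, -1.6]
grip_width: 0.0553
finger_force: 42.8
clock: 9.55
position: [0.516, -0.1849, 0.129]
tool_rot: [-3.141, 0.0, -3.112]
force: [-0.2, -0.0, -1.2]
grip_width: 0.0554
finger_force: 42.8
[ 0.51604314 -0.1848928   0.12899708] [-0.16832939 -0.01017383 -1.21928189]
```

```bash
python3 -m jog '[[[0,0,1.5,0,0,0,0.4],[0,0,0,0,0,0,0.4]]]'|grep -E 'pos|force'
python3 -m jog '[[[0,0,1.5,0,0,0,0.4],[0,0,0,0,0,0,0.4]]]'|grep -E 'pos|force'
```

```text
position: [0.5163, -0.1846, 0.1282]
force: [-4.6, -0.3, 17.3]
finger_force: 53.8
position: [0.5165, -0.1843, 0.1276]
force: [-11.7, 0.9, 37.9]
finger_force: 65.8
```

```bash
python3 -m jog '[[[0,0,-1.7,0,0,0,0.4],[0,0,0,0,0,0,0.4]]]'|grep -E 'pos|force'
python3 -m jog '[[[0,0,0,0,0,0,0.8],[0,0,0,0,0,0,0.9],[0,0,0,0,0,0,1],[0,0,0,0,0,0,1],[0,0,0,0,0,0,1]]]'
python3 -m jog '[[[0,0,-10,0,0,0,1],[0,0,-30,0,0,0,1],[0,0,-40,0,0,0,1],[0,0,-40,0,0,0,1],[0,0,-30,0,0,0,1]]]'|grep -E 'clock|pos|force'
python3 - <<'E'
from h import *
g=bot.grab_frame('side');f=bot.grab_frame('top');s=bot.observe()
print(s['qpos'])
for n,F in(('s',g),('t',f)):
 for q in('case_loose','case_mid','cap_top','bottle_mouth','cap'):
  for d in bot.spot_point(q,F)[:2]: print(n,q,d)
 im=F['img'].astype(int); m=(im[:,:,0]>im[:,:,1]+50)&(im[:,:,0]>im[:,:,2]+50)
 c=proj(F,[.532,.157,.132]).astype(int); y,x=np.nonzero(m[c[1]-15:c[1]+15,c[0]-20:c[0]+20])
 if len(x)>4:
  P=np.array([ray(F,a+c[0]-20,b+c[1]-15,.132)[:2] for a,b in zip(x,y)],np.float32)
  v=cv2.fitLine(P,2,0,.001,.001).ravel(); print(n,'line',len(x),P.mean(0),np.degrees(np.arctan2(v[1],v[0])))
a=cv2.resize(g['img'][140:260,280:400],(400,400),interpolation=2);b=cv2.resize(f['img'][160:280,240:360],(400,400),interpolation=2)
save({'img':np.hstack([a,b])},'c4')
E
```

```text
position: [0.5163, -0.1848, 0.1283]
force: [-2.0, 1.2, 12.7]
finger_force: 50.4
clock: 10.65
position: [0.516, -0.1848, 0.1275]
tool_rot: [3.142, -0.0, -3.111]
force: [0.7, -0.4, -0.3]
grip_width: 0.0855
finger_force: 0.0
clock: 11.15
position: [0.5162, -0.1845, 0.2806]
force: [0.2, -0.1, -0.5]
finger_force: 0.0
[ 0.89097938  0.57381146 -0.93205434  1.79589729  0.53221645  1.0393423
  1.35767949]
s case_loose {'xyz': [0.5141, -0.1855, 0.058], 'conf': 0.78}
s case_mid {'xyz': [0.5173, -0.1853, 0.0271], 'conf': 0.68}
s case_mid {'xyz': [0.6507, -0.1334, 0.0011], 'conf': 0.58}
s cap_top {'xyz': [0.5304, 0.1564, 0.1316], 'conf': 0.79}
s bottle_mouth {'xyz': [0.5271, 0.1585, 0.1225], 'conf': 0.64}
s cap {'xyz': [0.5299, 0.1578, 0.0979], 'conf': 0.84}
s line 47 [0.5506418  0.15996687] 81.567345
t case_loose {'xyz': [0.5133, -0.1858, 0.0618], 'conf': 0.71}
t case_mid {'xyz': [0.5152, -0.0675, 0.001], 'conf': 0.87}
t case_mid {'xyz': [0.6534, -0.1351, 0.0016], 'conf': 0.74}
t cap_top {'xyz': [0.5304, 0.1613, 0.1313], 'conf': 0.48}
t cap_top {'xyz': [0.5322, 0.1592, -0.0033], 'conf': 0.15}
t bottle_mouth {'xyz': [0.5304, 0.1603, 0.1173], 'conf': 0.79}
t cap {'xyz': [0.5283, 0.1578, 0.0992], 'conf': 0.72}
t line 25 [0.5275563  0.15689115] 2.8053982
```

View pics/c4.png

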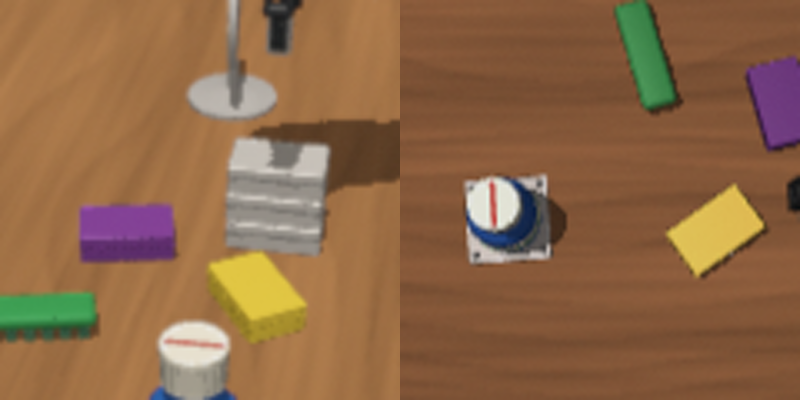

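The loose case sits squarely on the column. The cap is at about (0.5295, 0.1585) with its red line at yaw ≈ 3°, so I go to it, turning the wrist back on the way.

```bash
python3 -m jog '[[[-2,22,0,0,0,0,1],[-3,43,0,0,0,0,1],[-3,43,0,0,0,0,1],[-3,43,0,0,0,0,1],[-3,43,0,0,0,0,1]]]' >/dev/null
python3 -m jog '[[[-3,43,0,0,0,0,1],[-3,43,0,0,0,0,1],[-3,43,0,0,0,0,1],[-1,20,0,0,0,0,1],[0,0,0,0,0,0.14,1]]]' >/dev/null
python3 -m jog '[[[0,0,0,0,0,0.14,1],[0,0,0,0,0,0.14,1],[0,0,0,0,0,0.14,1],[0,0,0,0,0,0.14,1],[0,0,0,0,0,0.14,1]]]' >/dev/null
python3 -m jog '[[[0,0,0,0,0,0.14,1],[0,0,0,0,0,0.14,1],[0,0,30,0,0,0,1],[0,0,20,0,0,0,1],[0,0,0,0,0,0,1]]]'
python3 - <<'E'
from h import *
s=bot.observe();p=s['position'];y=s['tool_rot'][2];print(p,y,s['qpos'])
d=np.array([.5295,.1585])-p[:2];print('tx,ty',d@[np.cos(y),np.sin(y)],d@[np.sin(y),-np.cos(y)],'tz',p[2]-.170)
g=bot.grab_frame('side');b=cv2.resize(g['img'][190:290,280:400],(720,600),interpolation=2);save({'img':b},'c5')
E
```

```text
clock: 13.75
position: [0.5287, 0.1585, 0.2254]
tool_rot: [-3.138, -0.001, 2.052]
force: [-0.3, -0.2, 0.2]
grip_width: 0.0857
finger_force: 0.0
[0.52865601 0.15848261 0.22542165] 2.052307392666378 [ 0.05413555  0.5740958  -0.63051856  1.84189089  0.43100308  0.86983884
 -0.30377247]
tx,ty -0.00037545784183791475 0.0007560818642803888 tz 0.055421650977326015
```

View pics/c5.png

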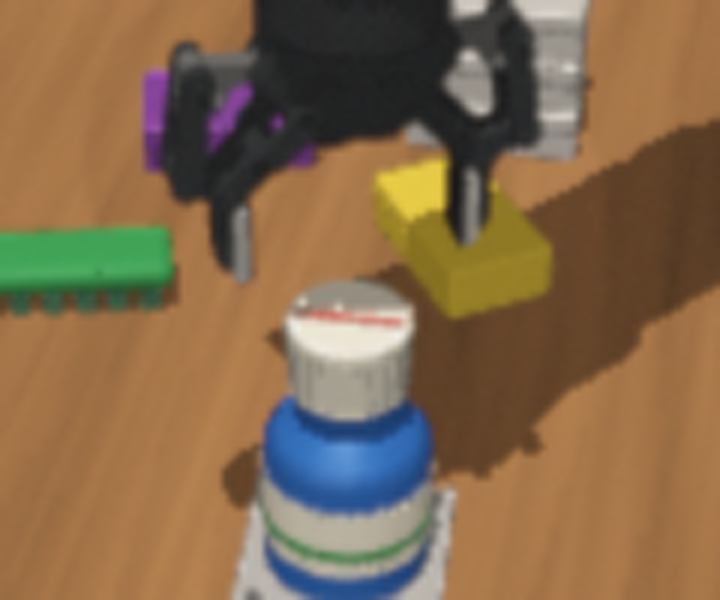

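The fingers straddle the cap: their midpoint is at crop x≈352 and the cap is at 350. Descend and grip.

```bash
python3 -m jog '[[[0,0.7,15,0,0,0,1],[0,0,20,0,0,0,1],[0,0,15,0,0,0,1],[0,0,5,0,0,0,1],[0,0,0,0,0,0,1]]]' |grep -E 'pos|force'
python3 -m jog '[[[0,0,0,0,0,0,0.6],[0,0,0,0,0,0,0.5],[0,0,0,0,0,0,0.4],[0,0,0,0,0,0,0.3],[0,0,0,0,0,0,0.3]]]' 60
```

```text
position: [0.5302, 0.1591, 0.1723]
force: [-0.7, 0.7, 0.2]
finger_force: 0.0
clock: 14.8
position: [0.5301, 0.1588, 0.1729]
tool_rot: [-3.141, 0.0, 2.052]
force: [-5.2, -3.5, 5.8]
grip_width: 0.0494
finger_force: 61.5
```

```bash
python3 -m jog '[[[0,0,2,0,0,0,0.3],[0,0,2,0,0,0,0.3],[0,0,2,0,0,0,0.3],[0,0,1.5,0,0,0,0.3],[0,0,0,0,0,0,0.3]]]' 70
```

```text
clock: 15.3
position: [0.5301, 0.1588, 0.1655]
tool_rot: [-3.141, 0.001, 2.052]
force: [-5.0, -2.3, 8.5]
grip_width: 0.0491
finger_force: 71.3
```

```bash
python3 -m jog '[[[0,0,1.5,0,0,0,0.3],[0,0,0,0,0,0,0.3],[0,0,0,0,0,0,0.3]]]' 70 |grep -E 'pos|force'; python3 -m jog '[[[0,0,0,0,0,0,0.3]]]' |grep -E 'pos|force'
python3 - <<'E'
from h import *
g=bot.grab_frame('side')
for q in('cap','cap_top'):
  for d in bot.spot_point(q,g)[:1]: print(q,d)
b=cv2.resize(g['img'][190:290,280:400],(720,600),interpolation=2);save({'img':b},'c6')
E
```

```text
position: [0.5302, 0.1589, 0.1648]
force: [-11.3, -6.1, 26.4]
finger_force: 72.9
position: [0.5302, 0.1589, 0.1648]
force: [-11.6, -6.1, 26.3]
finger_force: 72.9
cap {'xyz': [0.5318, 0.1593, 0.089], 'conf': 0.68}
cap_top {'xyz': [0.5328, 0.1564, 0.1263], 'conf': 0.77}
```

View pics/c6.png

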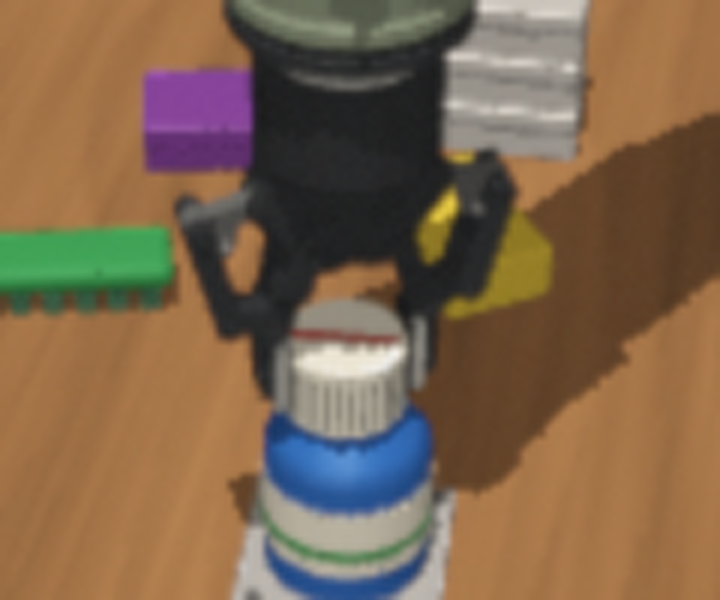

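The cap has visibly gone down about 8 mm (its top was at crop y≈320 and is now ≈338), and the force rise shows the hard stop. I back off slightly and turn CCW (wz negative).

```bash
python3 -m jog '[[[0,0,-1,0,0,0,0.3],[0,0,0,0,0,-0.06,0.3],[0,0,0,0,0,-0.1,0.3],[0,0,0,0,0,-0.1,0.3]]]' 80 |grep -E 'pos|rot|force'
python3 -m jog '[[[0,0,0,0,0,-0.1,0.3],[0,0,0,0,0,-0.1,0.3],[0,0,0,0,0,-0.1,0.3]]]' |grep -E 'pos|rot|force'
python3 -c "
from h import *;s=bot.observe();print(s['moment'])
g=bot.grab_frame('side');b=cv2.resize(g['img'][190:290,280:400],(720,600),interpolation=2);save({'img':b},'c7')"
```

```text
position: [0.5298, 0.1596, 0.1652]
tool_rot: [3.142, -0.0, 2.316]
force: [-7.5, 0.4, 11.8]
finger_force: 81.4
position: [0.5299, 0.1594, 0.1652]
tool_rot: [-3.142, -0.0, 2.616]
force: [-7.0, -0.9, 11.6]
finger_force: 81.4
[-2.31161005e-01  1.65536340e+00  5.28695605e-04]
```

View pics/c7.png

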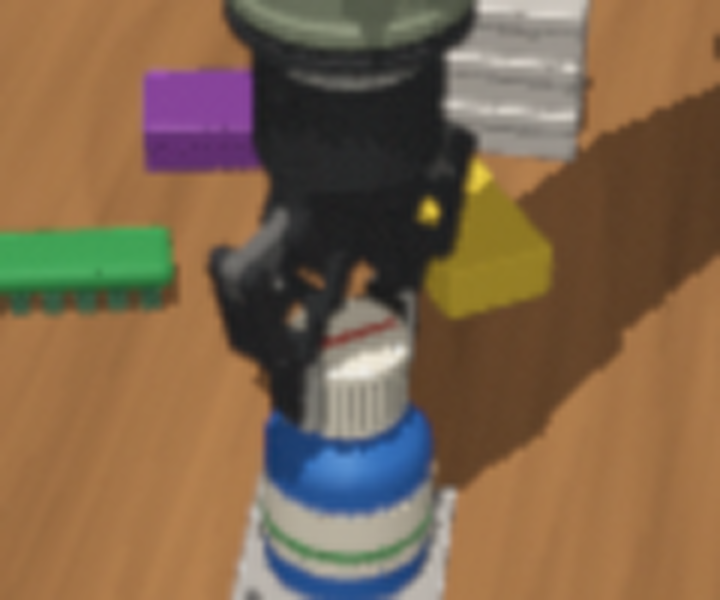

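The red line has turned with the gripper by about 32° (crop (325,342)→(400,322)). I continue to about 85°.

```bash
python3 -m jog '[[[0,0,0,0,0,-0.1,0.3],[0,0,0,0,0,-0.1,0.3],[0,0,0,0,0,-0.1,0.3],[0,0,0,0,0,-0.1,0.3],[0,0,0,0,0,-0.1,0.3]]]' |grep -E 'pos|rot|force'
python3 -m jog '[[[0,0,0,0,0,-0.1,0.3],[0,0,0,0,0,-0.1,0.3],[0,0,0,0,0,-0.1,0.3],[0,0,0,0,0,-0.1,0.3],[0,0,0,0,0,0,0.3]]]' |grep -E 'pos|rot|force'
python3 -c "
from h import *;s=bot.observe();print(s['moment'],s['qpos'])
g=bot.grab_frame('side');b=cv2.resize(g['img'][190:290,280:400],(720,600),interpolation=2);save({'img':b},'c8')"
```

```text
position: [0.5306, 0.1592, 0.1654]
tool_rot: [3.141, 0.001, 3.116]
force: [-4.6, -3.1, 11.8]
finger_force: 81.4
position: [0.5305, 0.1595, 0.1653]
tool_rot: [3.141, 0.001, -2.768]
force: [-3.6, -0.9, 12.5]
finger_force: 81.5
[-0.1202143   0.78835618  0.05993113] [ 0.2300208   0.77254353 -0.92000901  1.86774576  0.78060248  0.90861274
  0.87384048]
```

View pics/c8.png

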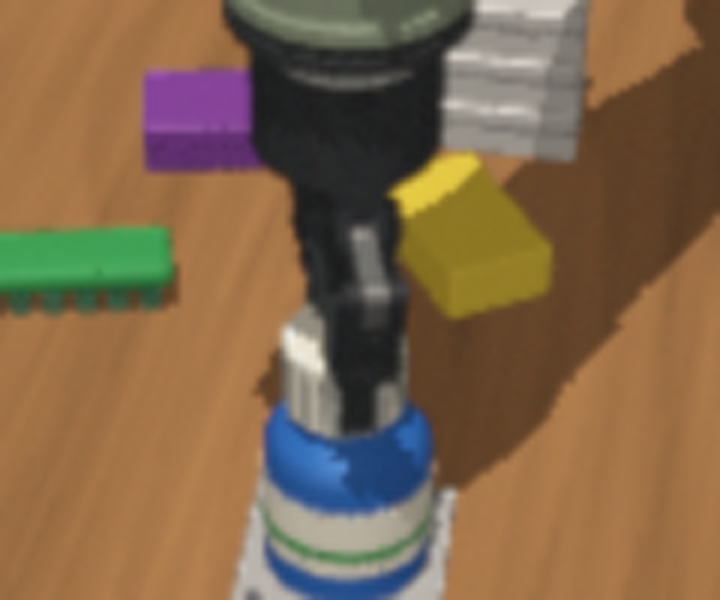

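A finger now hides the red line, but the wrist has turned 84° with almost no torque. I lift straight up.

```bash
python3 -m jog '[[[0,0,-3,0,0,0,0.3],[0,0,-6,0,0,0,0.3],[0,0,-6,0,0,0,0.3]]]' |grep -E 'pos|rot|force'
python3 -m jog '[[[0,0,-15,0,0,0,0.3],[0,0,-15,0,0,0,0.3],[0,0,-15,0,0,0,0.3],[0,0,-15,0,0,0,0.3],[0,0,0,0,0,0,0.3]]]'
python3 -m jog '[[[0,0,0,0,0,0,0.3],[0,0,0,0,0,0,0.3],[0,0,0,0,0,0,0.3]]]'
python3 - <<'E'
from h import *
g=bot.grab_frame('side')
for q in('cap','bottle_mouth','case_loose','case_mid'):
  for d in bot.spot_point(q,g)[:1]: print(q,d)
b=cv2.resize(g['img'][170:290,270:414],(720,600),interpolation=2);save({'img':b},'c9')
E
```

```text
position: [0.5305, 0.1592, 0.1801]
tool_rot: [3.141, 0.001, -2.772]
force: [0.2, 0.2, 0.1]
finger_force: 82.3
clock: 18.45
position: [0.5309, 0.1594, 0.242]
tool_rot: [-3.141, 0.003, -2.772]
force: [0.7, 0.1, -0.2]
grip_width: 0.0485
finger_force: 82.3
clock: 18.75
position: [0.5301, 0.159, 0.2391]
tool_rot: [3.141, -0.001, -2.771]
force: [-0.8, -0.3, -1.1]
grip_width: 0.0487
finger_force: 82.3
cap {'xyz': [0.5327, 0.1607, 0.1629], 'conf': 0.55}
bottle_mouth {'xyz': [0.5307, 0.1577, 0.1213], 'conf': 0.87}
case_loose {'xyz': [0.5183, -0.1843, 0.0626], 'conf': 0.72}
case_mid {'xyz': [0.5092, -0.0622, 0.0031], 'conf': 0.69}
```

View pics/c9.png

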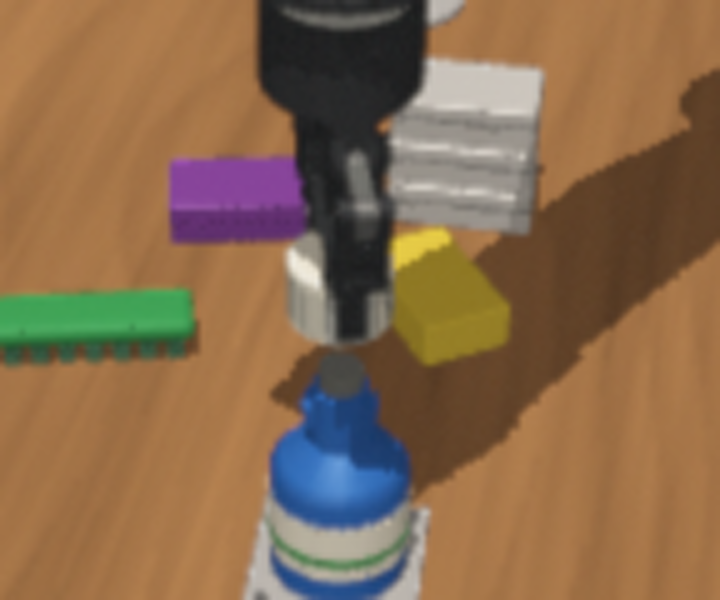

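The cap is off and held upright at crop (340,290), about 4 cm above the open neck at (340,370), and the column of three is intact.

```bash
python3 -c "
from workcell import bot
print(bot.job_done())"
```

```text
the job is handed in; nothing more can be done
None
```

The loose case sits squarely on the column, the safety cap is off and held upright about 4 cm above the bottle's mouth, and the job is handed in (no verdict was shown).

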